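# Take the locating pin out of the deep pot and stand it in the fixture plate

## Task

One of the two deep metal pots holds a steel locating pin, the other a welding nozzle. Reach down into the pot with the pin, lift the pin out and stand it upright, foot down, in the shallow round recess of the fixture plate; set it down, do not drop it, and leave the nozzle in its pot.

Things in the scene. Friction and masses are not known exactly. Their poses are not given: they have to be found in the camera images.
- pin: steel locating pin, loose, about 0.15 kg, 48 mm tall, standing upright near the middle of the floor of one pot. Origin: centre of its underside; z up along its axis. Foot: a flange 34 mm in diameter, 6 mm thick; above it a straight round shank 22 mm in diameter up to 45 mm, then a chamfer to the flat top at 48 mm. It starts with its top 18 mm below the pot's rim; grip it by the upper 16 mm of its height, so that the broader parts of the gripper stay above the rim.
- nozzle: copper welding nozzle, loose, 26 mm in diameter, 32 mm tall, tapering to the top, standing upright on the floor of the other pot; stays there. Origin: centre of its underside, z up.
- pot_a: round open aluminium pot that holds the pin, screwed to the worktop (fixed). Origin: centre of its underside on the worktop, z up. Outer diameter 98 mm, inner diameter 90 mm, wall 4 mm, rim 86 mm above the worktop, inner floor 20 mm above the worktop (66 mm deep); at its foot a flange 116 mm in diameter, 5 mm thick. A fully opened gripper does not fit through the mouth: go in with the fingers closed, open them inside to about 40 mm.
- pot_b: second pot, exactly like pot_a, also fixed, which holds the nozzle. Origin: centre of its underside, z up.
- plate: square aluminium fixture plate 120 x 120 x 12 mm, fixed to the worktop, with a round recess 67 mm in diameter and 4 mm deep in the middle of its top and a screw head in each corner. Origin: centre of its underside, z up.
- recess (a point): centre of the floor of the plate's recess, 8 mm above the worktop, z up. Note: over the worktop a gantry beam crosses from left to right about 0.58 m ahead of the robot and 0.55 m up: before swinging across, draw the hand back and low (about 0.48 m from the base axis, fingertips at most 0.16 m up) and stay there between pot and plate.

How it is judged (in metres and radians):
On the way:
1. the pin is lifted out of its pot, its foot above the rim (height (world z) of pin above 0.086 m), for 0.1 s.
At the end, for the whole second after the job is handed in: The pin stands upright (within 0.1 rad), foot down and at rest on the floor of the plate's recess (its underside within 3 mm of that floor and its axis within 19 mm of the recess's centre, that is anywhere wholly inside the recess) (horizontal distance between pin and recess below 0.019 m and z of pin in the frame of recess between -0.003 and 0.002 m and angle between pin's own z axis and vertical below 0.1 rad and linear speed of pin below 0.02 m/s); the robot touches nothing.
It fails at once if the nozzle is moved more than 30 mm (distance of nozzle from where it was at the start of the episode above 0.03 m).
It fails at once if the pin is dropped (falls free with its foot more than 40 mm above the worktop) (height (world z) of pin above 0.04 m and contact force between pin and anything else below 0.02 N).
It also fails if it takes over 38 s, if anything falls off the work surface, if the arm or the gripper's body presses on something with over 40 N, if the wrist force passes 120 N, or if a joint passes its speed limit or range.

## Robot

A 6-joint arm with a two-finger parallel gripper is mounted at the origin on a cart in front of the work surface, level with it; the furniture and walls round the work are solid. World frame = base frame: x ahead of the robot, y to its left, z up, the work surface at z = 0. Lengths are in m, angles in degrees, forces in N, time in s.
With the tool pointing down it reaches from about 0.4 to 0.825 m from the base axis. Payload 7 kg.
Tool frame: the origin (TCP) lies at the very end of the fingers, on their centre line; the grasp point (between the pads) lies tcp_to_grasp behind it (tcp_to_grasp is the distance from the TCP to the grasp point, in m); x points along the fingers, y is the direction in which the jaws open and shut, and the axes are right-handed (so a half turn about x gives the same grasp; the last joint's range is limited). The gripper opens to 88 mm and grips with 3 to 60 N. Pads are 19 mm wide; open, the fingers measure 130 mm over their backs; the gripper's body (78 mm by 193 mm) begins 47 mm behind the grasp point.
Start: joints at [85.548, 20.546, 0.682, 0, -70.136, -16.507], TCP at [0.241, 0.63, 0.227] pointing down, gripper open.
Joint ranges: [-176.03, 176.03], [-82.01, 121.73], [-58.28, 71.71], [-173.87, 95.51], [-174.79, -0.11], [-173.66, 173.66]. Speed limits (degrees/s): [136.94, 136.94, 172.46, 180, 180, 180].

## Interface

Orientations are given as [roll, pitch, yaw] about the fixed x, y, z axes, in that order (R = Rz(yaw) Ry(pitch) Rx(roll)).
In Python, from plant import * gives the robot as it stands. The module is installed in compiled form; this text tells all that it offers.
- The arm moves only by the shell command python3 -m pendant 'ROWS'. ROWS is JSON, a list of rows, each an object with "claw": the finger opening in mm, from 0 to 87.6; "linear": the shift along the tool's x, y, z in mm, a list of three; "twist": the turn about the tool's x in rad. In form: [{"claw": claw, "linear": [tx, ty, tz], "twist": twist}, ...]. A call has exactly 10 rows; each row shifts and turns the commanded pose from where the row before left it, along the tool's axes as they then stand; what a row does not reach is not made up. A row lasts 1/12 s, in which the tool goes at most 41.7 mm and 7.16 degrees, less where a joint would pass 70% of its speed; a pose out of reach is approached as far as the arm can. A call with a gripper value outside its range is refused whole. The fingers move at their own pace and stop on an object; the grip force is fixed at half the most. Time passes only in rows, so rows that do not move let the fingers close, or fill a call up. It gives the time, the measured TCP pose, the force and the opening at its end, in the units of the state.
- get_obs(): the state, without advancing time (a new reading comes with each control period).
- snapshot(name): name is "side" or "top" or "wrist"; returns (picture, depth): 480x640x3 uint8, red, green, blue; 480x640 float32, m along the optical axis (not along the pixel's ray), 0 where there is no reading.
- camera_params(name): a dict with "fx", "fy", "cx", "cy" (pixels), "rvec" (rotation vector, rad) and "tvec" (3), from world to camera coordinates, as OpenCV has them. Camera axes: x right, y down, z forward; pixel columns grow to the right and rows downward; lengths in m; the calibration is good to about 2 mm. A picture is of the moment at which its call begins: read the wrist's pose just before it. camera_params takes no time and is no camera call; for the wrist camera it gives the pose at the moment of the call.
- close_job(): hands the job in, once; it reports no verdict.
Trained networks look in the newest picture that a camera, given by its name, has taken for a name from the list of things; names that differ only in an ending like _2 or _b are one class to them, and where a whole thing is asked for, a point or a joint stands for the part that bears it (a point fixed in the world has none). Each returns a list of dicts, best first, with "confidence" (0 to 1); they miss things now and then, are a little off and sometimes report something else, mostly with a low value. They report only what shows in the picture. A call takes as long as a camera call.
- boxes_of(camera, target): "xy" ([column, row] in pixels, amid what is visible of it).
The state is a dict: "clock": time; "joint_pos": joint angles; "qvel": joint speeds; "tau": joint torques, N m; "tool_pos": TCP position; "orientation": TCP orientation; "force": force on the tool from outside, world axes, zero at the start; "moment": the same for the moment, N m; "opening": finger opening in m.
Only numpy, scipy, OpenCV 4.12 (cv2) and the standard library are available. Lean on these libraries where they do the work, as an engineer would, in place of code of your own. Each camera call takes 0.05 s, during which the arm holds its last target. There are 200 camera calls.

## Working session

There is one attempt and no reset: what is moved stays moved. The work goes in short steps, Python scripts to look and compute and a shell command to move; the robot and the scene stay as the last step left them, time stands still between calls to the robot, and variables do not carry over. Pictures are saved under pics/ and viewed, about 8 in all and at most 12, crops included, and the job is handed in when it is done.

```bash
mkdir -p pics
cat > h.py <<'E'
from plant import *
import numpy as np, cv2
from scipy.spatial.transform import Rotation as R
def cam(n):
    p=camera_params(n); M=R.from_rotvec(np.array(p["rvec"]).ravel()).as_matrix(); return p,M,np.array(p["tvec"]).ravel()
def world(n,d,c=None):
    p,M,t=c or cam(n); v,u=np.mgrid[0:480,0:640]
    P=np.stack([(u-p["cx"])/p["fx"]*d,(v-p["cy"])/p["fy"]*d,d],-1)
    W=(P-t)@M; W[d<=0]=np.nan; return W
def ray(n,u,v,z,c=None):
    p,M,t=c or cam(n); r=M.T@np.array([(u-p["cx"])/p["fx"],(v-p["cy"])/p["fy"],1]); o=-M.T@t
    return o+r*(z-o[2])/r[2]
def save(n,im): cv2.imwrite("pics/%s.png"%n,im[:,:,::-1])
E
python3 - <<'E'
from h import *
o=get_obs(); print(o["clock"],o["tool_pos"],o["orientation"],o["opening"],o["force"])
ims=[]
for n in("top","side"):
    im,d=snapshot(n); np.save(n+"_d.npy",d); save(n+"0",im)
    W=world(n,d)
    print(n,-cam(n)[1].T@cam(n)[2])
    for t in("pin","nozzle","pot_a","plate"):
        for b in boxes_of(n,t)[:3]:
            u,v=b["xy"]; print(t,np.round([u,v,b["confidence"]],2),W[int(v),int(u)].round(3))
print({k:v for k,v in get_obs().items() if k=="clock"}, [k for k in dir() if 'tcp' in k.lower()])
try: print(tcp_to_grasp)
except Exception as e: print(e)
E
```

```text
0.0 [0.24131552 0.62989056 0.2256485 ] [  95.68636441   89.90754173 -105.27963712] 0.08769126508212725 [-0.18504724  0.7598881   0.24933629]
top [0.32790692 0.01396509 1.00825302]
pin [480.5  257.2    0.74] [ 0.407 -0.255  0.047]
pin [344.2  207.6    0.53] [ 0.491 -0.014  0.064]
nozzle [482.9  257.2    0.54] [ 0.407 -0.259  0.047]
pot_a [490.2 256.    0.9] [ 0.409 -0.275  0.043]
pot_a [351.2  201.4    0.84] [ 0.502 -0.026  0.066]
plate [179.3  227.8    0.64] [0.46  0.289 0.01 ]
side [ 0.40039297 -0.79646539  0.75134115]
pin [3.178e+02 1.780e+02 1.900e-01] [0.46  0.274 0.006]
nozzle [305.8  347.4    0.74] [ 0.41  -0.272  0.045]
pot_a [300.4  356.4    0.87] [ 0.401 -0.318  0.084]
pot_a [344.   249.9    0.64] [ 0.493 -0.069  0.077]
plate [319.1 177.8   0.6] [0.465 0.279 0.005]
{'clock': 0.5} ['tcp_to_grasp']
0.0188
```

View pics/top0.png

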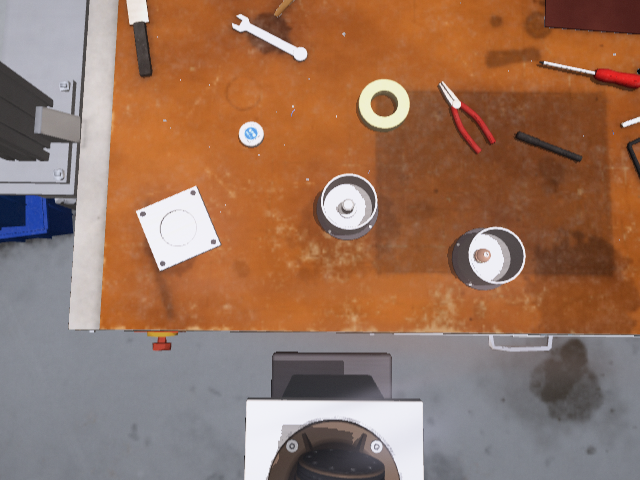

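View pics/side0.png

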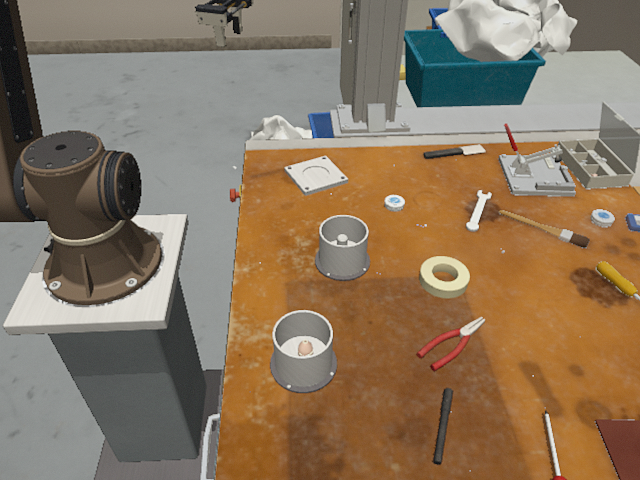

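```bash
cat > m.py <<'E'
from h import *
d=np.load("top_d.npy"); W=world("top",d); im=cv2.imread("pics/top0.png")
def circ(P):
    x,y=P[:,0],P[:,1]; A=np.c_[2*x,2*y,np.ones(len(x))]
    for _ in range(5):
        s=np.linalg.lstsq(A,x*x+y*y,rcond=None)[0]; r=np.sqrt(s[2]+s[0]**2+s[1]**2)
        e=abs(np.hypot(x-s[0],y-s[1])-r); k=e<np.maximum(2*np.median(e),.002); x,y,A=x[k],y[k],A[k]
    return s[:2],r,len(x)
for c in((.49,-.02),(.41,-.26)):
    m=(np.hypot(W[...,0]-c[0],W[...,1]-c[1])<.08)&(abs(W[...,2]-.086)<.006)
    P=W[m]; print("rim",len(P),circ(P),P[:,2].mean())
    m=(np.hypot(W[...,0]-c[0],W[...,1]-c[1])<.03)&(W[...,2]>.045)&(W[...,2]<.08)
    P=W[m]; print("obj",len(P),np.median(P,0),P[:,2].max()); v,u=np.nonzero(m); print(u.mean(),v.mean())
m=(abs(W[...,2]-.012)<.006)&(np.hypot(W[...,0]-.46,W[...,1]-.289)<.1)
P=W[m]; g=im.min(2)
m2=((g>150)&(np.hypot(W[...,0]-.46,W[...,1]-.289)<.1)).astype(np.uint8)
r=cv2.minAreaRect(np.argwhere(m2)[:,::-1].astype(np.float32)); print("plate",r, ray("top",*r[0],.012), ray("top",178.5,228,.008))
# tall things
v,u=np.nonzero(W[...,2]>.15); print(len(u), u.min() if len(u) else 0)
E
python3 m.py
```

```text
rim 443 (array([ 0.49827473, -0.02099629]), np.float64(0.04670054993532719), 402) 0.08570871727458582
obj 138 [ 0.4946634  -0.01937862  0.06710532] 0.07171723341249261
347.4347826086956 204.65217391304347
rim 511 (array([ 0.40827533, -0.27172516]), np.float64(0.0467106804362775), 443) 0.08540526049848286
obj 80 [ 0.41231674 -0.26348272  0.04877357] 0.05765305464695302
484.8 254.05
plate ((186.5696563720703, 224.02825927734375), (64.46771240234375, 86.3938217163086), 67.06790161132812) [0.4656763  0.27456155 0.012     ] [0.45867384 0.29021125 0.008     ]
3071 0
```

```bash
cat >> h.py <<'E'
def go(*wp):
    o=get_obs(); M=R.from_euler("xyz",o["orientation"],degrees=True).as_matrix(); p=np.array(o["tool_pos"])
    print("clock %.2f pos"%o["clock"],p.round(4),"open %.4f"%o["opening"],"F",np.round(o["force"],1),"j",np.round(o["joint_pos"],0))
    for w in wp:
        d=M.T@(np.array(w)-p)*1000; print(w,"tool mm",d.round(1),"len %.0f"%np.linalg.norm(d)); p=np.array(w)
    print("axes(cols)\n",M.round(3))
E
python3 - <<'E'
from h import *
go([.172,.448,.15],[.31,.37,.15],[.42,.23,.15],[.475,.07,.15],[.48,-.02,.15])
E
```

```text
clock 0.50 pos [0.2414 0.6303 0.2265] open 0.0877 F [ 0.5 -0.5  0.8] j [ 86.  21.   1.  -0. -70. -17.]
[0.172, 0.448, 0.15] tool mm [ 76.5 195.1  -0.4] len 210
[0.31, 0.37, 0.15] tool mm [   0.    23.5 -156.8] len 159
[0.42, 0.23, 0.15] tool mm [   0.    91.4 -152.8] len 178
[0.475, 0.07, 0.15] tool mm [   0.   129.7 -108.6] len 169
[0.48, -0.02, 0.15] tool mm [  0.   82.3 -36.9] len 90
axes(cols)
 [[-0.    -0.358 -0.934]
 [-0.    -0.934  0.358]
 [-1.     0.    -0.   ]]
```

```bash
python3 -m pendant '[{"claw":36,"linear":[9.5,24,0],"twist":0},{"claw":36,"linear":[9.5,24,0],"twist":0},{"claw":36,"linear":[9.5,24,0],"twist":0},{"claw":36,"linear":[9.5,24,0],"twist":0},{"claw":36,"linear":[9.5,24,0],"twist":0},{"claw":36,"linear":[9.5,24,0],"twist":0},{"claw":36,"linear":[9.5,24,0],"twist":0},{"claw":36,"linear":[9.5,24,0],"twist":0},{"claw":36,"linear":[0,4,-20],"twist":0},{"claw":36,"linear":[0,4,-26],"twist":0}]'
python3 -c "
from h import *
go([.31,.37,.15],[.42,.23,.15],[.475,.07,.15],[.48,-.02,.15])"
```

```text
clock: 1.33
tool_pos: [0.212, 0.4262, 0.1507]
orientation: [-54.8, 90.0, 104.5]
force: [0.3, 1.0, 1.2]
opening: 0.0364
clock 1.33 pos [0.212  0.4262 0.1507] open 0.0364 F [0.3 1.  1.2] j [ 87.   6. -30.  -0. -55. -18.]
[0.31, 0.37, 0.15] tool mm [   0.6   17.8 -111.6] len 113
[0.42, 0.23, 0.15] tool mm [-1.000e-01  9.190e+01 -1.525e+02] len 178
[0.475, 0.07, 0.15] tool mm [-1.000e-01  1.301e+02 -1.082e+02] len 169
[0.48, -0.02, 0.15] tool mm [ -0.   82.4 -36.6] len 90
axes(cols)
 [[-0.    -0.355 -0.935]
 [ 0.    -0.935  0.355]
 [-1.    -0.     0.   ]]
```

```bash
python3 -m pendant '[{"claw":36,"linear":[0,5,-28],"twist":0},{"claw":36,"linear":[0,5,-28],"twist":0},{"claw":36,"linear":[0,4,-28],"twist":0},{"claw":36,"linear":[0,4,-28],"twist":0},{"claw":36,"linear":[0,16,-26],"twist":0},{"claw":36,"linear":[0,16,-26],"twist":0},{"claw":36,"linear":[0,15,-25],"twist":0},{"claw":36,"linear":[0,15,-25],"twist":0},{"claw":36,"linear":[0,15,-25],"twist":0},{"claw":36,"linear":[0,15,-25],"twist":0}]'
python3 -m pendant '[{"claw":36,"linear":[0,22,-18],"twist":0},{"claw":36,"linear":[0,22,-18],"twist":0},{"claw":36,"linear":[0,22,-18],"twist":0},{"claw":36,"linear":[0,22,-18],"twist":0},{"claw":36,"linear":[0,22,-18],"twist":0},{"claw":36,"linear":[0,20,-18],"twist":0},{"claw":36,"linear":[0,0,0],"twist":0},{"claw":36,"linear":[0,0,0],"twist":0},{"claw":36,"linear":[0,0,0],"twist":0},{"claw":36,"linear":[0,0,0],"twist":0}]'
python3 - <<'E'
from h import *
go([.48,-.02,.15])
c=cam("wrist"); im,d=snapshot("wrist"); save("w1",im); np.save("w1.npy",d)
print(-c[1].T@c[2], c[1][2])
E
```

```text
clock: 2.17
tool_pos: [0.4208, 0.2288, 0.1509]
orientation: [-109.6, 90.0, 49.5]
force: [0.9, 0.3, -0.2]
opening: 0.036
clock: 3.0
tool_pos: [0.4744, 0.0705, 0.1507]
orientation: [-123.1, 90.0, 36.0]
force: [0.9, 0.1, 0.5]
opening: 0.036
clock 3.00 pos [0.4744 0.0705 0.1507] open 0.0360 F [0.9 0.1 0.5] j [ 32.   6. -30.  -0. -55.  37.]
[0.48, -0.02, 0.15] tool mm [  0.7  82.5 -37.6] len 91
axes(cols)
 [[ 0.    -0.357 -0.934]
 [ 0.    -0.934  0.357]
 [-1.    -0.    -0.   ]]
[0.5364575  0.04710182 0.30950014] [-0.22880689  0.08705764 -0.96957123]
```

View pics/w1.png

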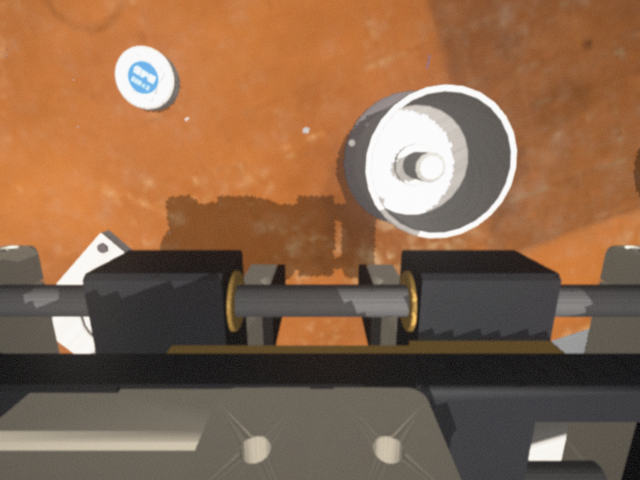

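The wrist view shows the pot rim centred at about (443,161) and the pin's top at about (429,166). It is the steel pin, and the fingers are open about 36 mm.

Run:
```python
from h import *
exec(open("m.py").read().split("for c in(")[0].split("cv2.imread")[1].split("\n",1)[1])
d=np.load("w1.npy"); W=world("wrist",d)
print("ray pin",ray("wrist",429,166,.068),"rim",ray("wrist",443,161,.086))
c=(.495,-.02); D=np.hypot(W[...,0]-c[0],W[...,1]-c[1])
m=(D<.08)&(abs(W[...,2]-.086)<.004); print("rim",circ(W[m]))
m=(D<.025)&(W[...,2]>.055)&(W[...,2]<.078); P=W[m]; v,u=np.nonzero(m); print("pin",len(P),np.median(P,0),u.mean(),v.mean(),P.ptp(0) if hasattr(P,'ptp') else np.ptp(P,0))
T=world("top",np.load("top_d.npy")); g=cv2.imread("pics/top0.png")
m=(abs(T[...,2]-.0665)<.004)&(np.hypot(T[...,0]-c[0],T[...,1]-c[1])<.025); print("top pin",T[m].mean(0),m.sum())
cv2.imwrite("pics/plate.png",cv2.resize(g[175:280,125:230],None,fx=5,fy=5,interpolation=2))
go([.494,-.018,.15])
```

```text
ray pin [ 0.49767556 -0.01880241  0.068     ] rim [ 0.500397   -0.02324181  0.086     ]
rim (array([ 0.49907021, -0.0201658 ]), np.float64(0.04632653270067277), 3097)
pin 833 [ 0.49764447 -0.01824081  0.06797112] 428.1140456182473 166.38415366146458 [0.02125737 0.02144074 0.015244  ]
top pin [ 0.49639737 -0.01980235  0.06723165] 112
clock 3.05 pos [0.4743 0.0707 0.1507] open 0.0358 F [0.  0.3 0.8] j [ 32.   6. -30.  -0. -55.  37.]
[0.494, -0.018, 0.15] tool mm [  0.7  75.8 -50. ] len 91
axes(cols)
 [[ 0.    -0.357 -0.934]
 [ 0.    -0.934  0.357]
 [-1.    -0.    -0.   ]]
```

View pics/plate.png

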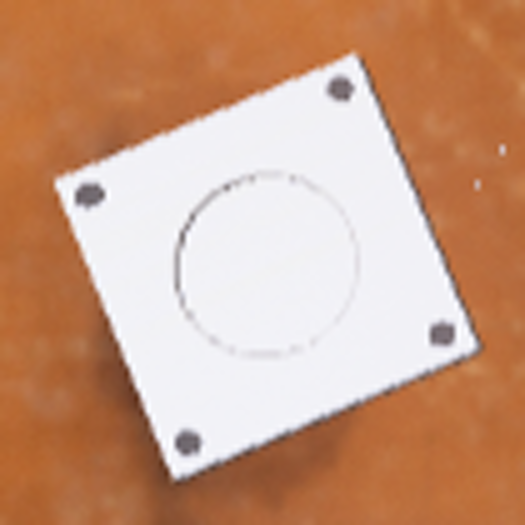

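The crop shows the recess circle centred at (268,264), which is full-image pixel (178.4,227.7), or about (0.459, 0.290). The screw heads average to the same point. The pin is at (0.497, -0.0185) with its top at 0.068.

```bash
python3 -m pendant '[{"claw":36,"linear":[0,19,-13],"twist":0},{"claw":36,"linear":[0,19,-13],"twist":0},{"claw":36,"linear":[0,19,-13],"twist":0},{"claw":36,"linear":[0,18,-14],"twist":0},{"claw":36,"linear":[0,0,0],"twist":0},{"claw":36,"linear":[13,0,0],"twist":0},{"claw":36,"linear":[13,0,0],"twist":0},{"claw":36,"linear":[13,0,0],"twist":0},{"claw":36,"linear":[13,0,0],"twist":0},{"claw":36,"linear":[0,0,0],"twist":0}]'
python3 - <<'E'
from h import *
go([.497,-.0185,.053])
im,d=snapshot("wrist"); save("w2",im)
E
```

```text
clock: 3.88
tool_pos: [0.4955, -0.0185, 0.0964]
orientation: [32.4, 89.8, -168.5]
force: [-0.2, -0.5, -0.4]
opening: 0.0361
clock 3.88 pos [ 0.4955 -0.0185  0.0964] open 0.0361 F [-0.2 -0.5 -0.4] j [ 21.  11. -31.  -0. -48.  49.]
[0.497, -0.0185, 0.053] tool mm [43.4 -0.6 -1.6] len 43
axes(cols)
 [[-0.004 -0.357 -0.934]
 [-0.001 -0.934  0.357]
 [-1.     0.002  0.003]]
```

View pics/w2.png

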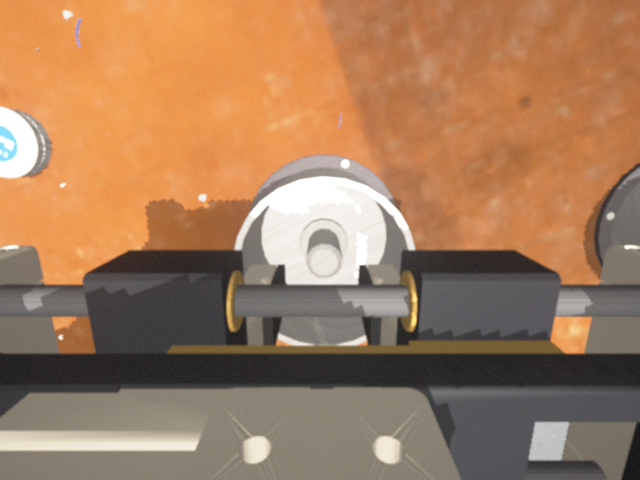

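The pin top, at (324,260), is midway between the fingers (about 265 and 380), and both fingers are inside the rim. Next I go down and close.

```bash
python3 -m pendant '[{"claw":36,"linear":[8,0,-1],"twist":0},{"claw":36,"linear":[9,0,0],"twist":0},{"claw":36,"linear":[9,0,0],"twist":0},{"claw":36,"linear":[9,0,0],"twist":0},{"claw":36,"linear":[7,0,0],"twist":0},{"claw":36,"linear":[0,0,0],"twist":0},{"claw":36,"linear":[0,0,0],"twist":0},{"claw":36,"linear":[0,0,0],"twist":0},{"claw":36,"linear":[0,0,0],"twist":0},{"claw":36,"linear":[0,0,0],"twist":0}]'
```

```text
clock: 4.77
tool_pos: [0.4983, -0.0194, 0.057]
orientation: [-142.9, 89.9, 16.1]
force: [-0.1, 0.4, 0.5]
opening: 0.0361
```

```bash
python3 -m pendant '[{"claw":36,"linear":[3.5,0,0],"twist":0},{"claw":36,"linear":[0,0,0],"twist":0},{"claw":30,"linear":[0,0,0],"twist":0},{"claw":25,"linear":[0,0,0],"twist":0},{"claw":18,"linear":[0,0,0],"twist":0},{"claw":12,"linear":[0,0,0],"twist":0},{"claw":5,"linear":[0,0,0],"twist":0},{"claw":5,"linear":[0,0,0],"twist":0},{"claw":5,"linear":[0,0,0],"twist":0},{"claw":5,"linear":[0,0,0],"twist":0}]'
```

```text
clock: 5.6
tool_pos: [0.498, -0.0195, 0.0531]
orientation: [53.8, 90.0, -147.2]
force: [0.0, -0.6, 0.1]
opening: 0.0207
```

```bash
python3 -m pendant '[{"claw":5,"linear":[-2,0,0],"twist":0},{"claw":5,"linear":[-3,0,0],"twist":0},{"claw":5,"linear":[-4,0,0],"twist":0},{"claw":5,"linear":[-5,0,0],"twist":0},{"claw":5,"linear":[0,0,0],"twist":0},{"claw":5,"linear":[0,0,0],"twist":0},{"claw":5,"linear":[0,0,0],"twist":0},{"claw":5,"linear":[0,0,0],"twist":0},{"claw":5,"linear":[0,0,0],"twist":0},{"claw":5,"linear":[0,0,0],"twist":0}]'
python3 - <<'E'
from h import *
a,_=snapshot("wrist"); b,_=snapshot("side")
A=cv2.resize(a[140:360,200:450],(500,440)); B=cv2.resize(b[180:300,280:410],(477,440))[:, :300]
save("l1",np.hstack([A,B]))
E
```

```text
clock: 6.43
tool_pos: [0.4979, -0.0195, 0.0669]
orientation: [41.6, 90.0, -159.4]
force: [0.4, -0.3, -1.0]
opening: 0.0203
```

View pics/l1.png

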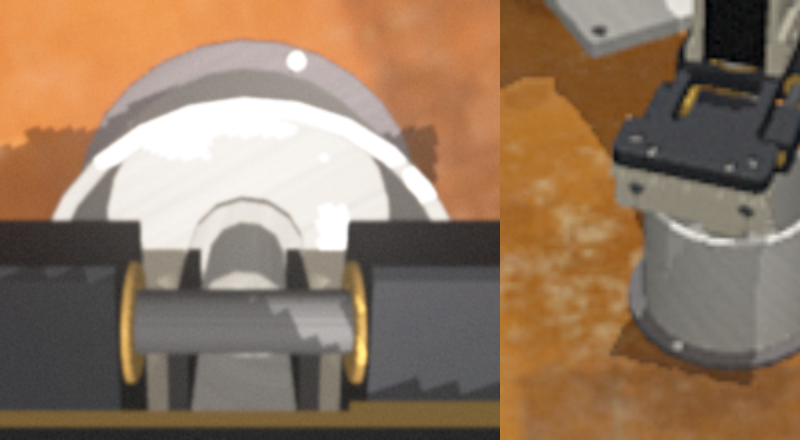

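The left half shows the pin, foot included, between the pads. It looks upright, the force reads about -1 N and the opening is steady, so it seems held. I'll lift in gentle steps.

```bash
python3 -m pendant '[{"claw":5,"linear":[-5,0,0],"twist":0},{"claw":5,"linear":[-9,0,0],"twist":0},{"claw":5,"linear":[-10,0,0],"twist":0},{"claw":5,"linear":[-11,0,0],"twist":0},{"claw":5,"linear":[-11,0,0],"twist":0},{"claw":5,"linear":[-11,0,0],"twist":0},{"claw":5,"linear":[-11,0,0],"twist":0},{"claw":5,"linear":[-10,0,0],"twist":0},{"claw":5,"linear":[-5,0,0],"twist":0},{"claw":5,"linear":[0,0,0],"twist":0}]'
python3 - <<'E'
from h import *
a,_=snapshot("wrist"); b,d=snapshot("side")
A=cv2.resize(a[140:360,200:450],(400,440)); B=cv2.resize(b[160:290,280:400],(400,433)); B=cv2.copyMakeBorder(B,0,7,0,0,0)
save("l2",np.hstack([A,B]))
go([.482,.07,.15],[.44,.20,.15],[.459,.290,.15])
E
```

```text
clock: 7.37
tool_pos: [0.4989, -0.0192, 0.1519]
orientation: [-144.1, 89.8, 14.9]
force: [-0.9, -0.7, -1.3]
opening: 0.0204
clock 7.47 pos [ 0.4979 -0.0194  0.1501] open 0.0205 F [-0.4 -0.5 -1.9] j [ 20.   8. -27.  -0. -55.  49.]
[0.482, 0.07, 0.15] tool mm [  0.1 -77.8  46.8] len 91
[0.44, 0.2, 0.15] tool mm [   0.  -106.4   85.7] len 137
[0.459, 0.29, 0.15] tool mm [  0.  -90.8  14.5] len 92
axes(cols)
 [[ 0.    -0.358 -0.934]
 [ 0.    -0.934  0.358]
 [-1.    -0.    -0.   ]]
```

View pics/l2.png

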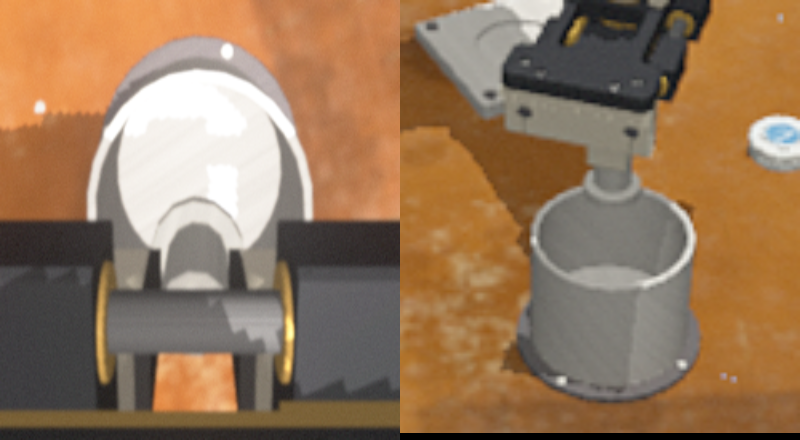

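The pin hangs upright between the pads with its foot clear above the rim, at z of about 0.117. Next I swing along the arc at a radius of about 0.48 m.

```bash
python3 -m pendant '[{"claw":5,"linear":[0,-7,5],"twist":0},{"claw":5,"linear":[0,-13,9],"twist":0},{"claw":5,"linear":[0,-15,11],"twist":0},{"claw":5,"linear":[0,-16,11],"twist":0},{"claw":5,"linear":[0,-16,11],"twist":0},{"claw":5,"linear":[0,-21,16],"twist":0},{"claw":5,"linear":[0,-21,16],"twist":0},{"claw":5,"linear":[0,-22,16],"twist":0},{"claw":5,"linear":[0,-22,17],"twist":0},{"claw":5,"linear":[0,-22,17],"twist":0}]'
python3 -m pendant '[{"claw":5,"linear":[0,-17,17],"twist":0},{"claw":5,"linear":[0,-17,17],"twist":0},{"claw":5,"linear":[0,-16,17],"twist":0},{"claw":5,"linear":[0,-12,6],"twist":0},{"claw":5,"linear":[0,-10,-6],"twist":0},{"claw":5,"linear":[0,-10,-11],"twist":0},{"claw":5,"linear":[0,-10,-12],"twist":0},{"claw":5,"linear":[0,-8,-10],"twist":0},{"claw":5,"linear":[0,0,0],"twist":0},{"claw":5,"linear":[0,0,0],"twist":0}]'
python3 - <<'E'
from h import *
go([.459,.290,.15])
a,d=snapshot("wrist"); save("p1",a); np.save("p1.npy",d)
E
```

```text
clock: 8.3
tool_pos: [0.439, 0.1913, 0.1494]
orientation: [62.0, 89.9, -139.0]
force: [0.1, -0.3, -1.5]
opening: 0.0207
clock: 9.13
tool_pos: [0.4596, 0.2894, 0.1491]
orientation: [70.8, 89.9, -130.3]
force: [-0.5, 0.4, -1.4]
opening: 0.0206
clock 9.13 pos [0.4596 0.2894 0.1491] open 0.0206 F [-0.5  0.4 -1.4] j [ 53.  12. -22.  -0. -56.  16.]
[0.459, 0.29, 0.15] tool mm [-0.9 -0.4  0.8] len 1
axes(cols)
 [[-0.001 -0.359 -0.933]
 [-0.001 -0.933  0.359]
 [-1.     0.002  0.001]]
```

View pics/p1.png

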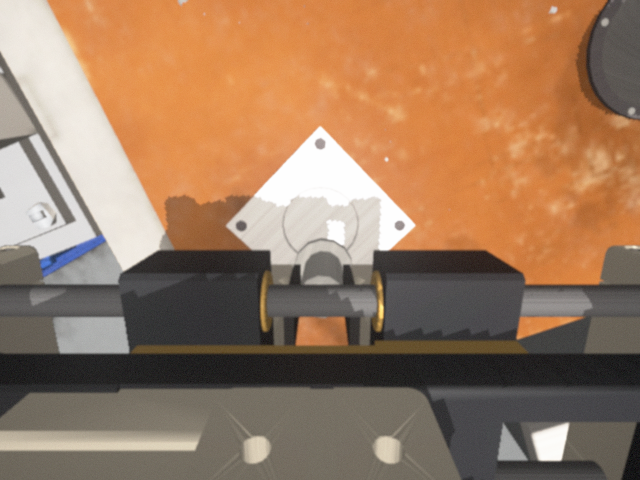

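```bash
python3 -m pendant '[{"claw":5,"linear":[6,0,0],"twist":0},{"claw":5,"linear":[11,0,0],"twist":0},{"claw":5,"linear":[12,0,0],"twist":0},{"claw":5,"linear":[12,0,0],"twist":0},{"claw":5,"linear":[12,0,0],"twist":0},{"claw":5,"linear":[12,0,0],"twist":0},{"claw":5,"linear":[12,0,0],"twist":0},{"claw":5,"linear":[10,0,0],"twist":0},{"claw":5,"linear":[5,0,0],"twist":0},{"claw":5,"linear":[0,0,0],"twist":0}]'
python3 -m pendant '[{"claw":5,"linear":[3,0,0],"twist":0},{"claw":5,"linear":[2,0,0],"twist":0},{"claw":5,"linear":[0,0,0],"twist":0},{"claw":5,"linear":[0,0,0],"twist":0},{"claw":5,"linear":[0,0,0],"twist":0},{"claw":5,"linear":[0,0,0],"twist":0},{"claw":5,"linear":[0,0,0],"twist":0},{"claw":5,"linear":[0,0,0],"twist":0},{"claw":5,"linear":[0,0,0],"twist":0},{"claw":5,"linear":[0,0,0],"twist":0}]'
python3 - <<'E'
from h import *
go([.459,.290,.041])
b,d=snapshot("side"); save("p2",cv2.resize(b[140:240,260:380],(600,500),interpolation=2))
c=cam("wrist"); a,d=snapshot("wrist"); save("p2w",a)
E
```

```text
clock: 10.02
tool_pos: [0.4584, 0.2892, 0.0569]
orientation: [68.8, 89.9, -132.1]
force: [0.1, 0.8, -1.3]
opening: 0.0204
clock: 10.85
tool_pos: [0.4591, 0.2899, 0.0531]
orientation: [-131.9, 90.0, 27.2]
force: [-0.3, -0.5, -1.1]
opening: 0.0204
clock 10.85 pos [0.4591 0.2899 0.0531] open 0.0204 F [-0.3 -0.5 -1.1] j [ 53.  18. -28.   0. -43.  16.]
[0.459, 0.29, 0.041] tool mm [12.1 -0.   0.1] len 12
axes(cols)
 [[ 0.    -0.358 -0.934]
 [ 0.    -0.934  0.358]
 [-1.    -0.    -0.   ]]
```

View pics/p2.png

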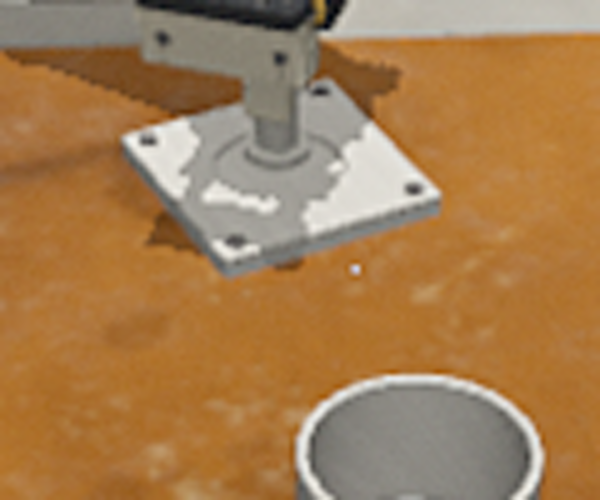

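The foot is about 12 mm above the recess floor and over its middle. Next I set it down, checking the force.

```bash
python3 -m pendant '[{"claw":5,"linear":[3,0,0],"twist":0},{"claw":5,"linear":[3,0,0],"twist":0},{"claw":5,"linear":[2,0,0],"twist":0},{"claw":5,"linear":[1,0,0],"twist":0},{"claw":5,"linear":[1,0,0],"twist":0},{"claw":5,"linear":[0.5,0,0],"twist":0},{"claw":5,"linear":[0.5,0,0],"twist":0},{"claw":5,"linear":[0,0,0],"twist":0},{"claw":5,"linear":[0,0,0],"twist":0},{"claw":5,"linear":[0,0,0],"twist":0}]'
```

```text
clock: 11.78
tool_pos: [0.4592, 0.29, 0.0421]
orientation: [-116.5, 90.0, 42.5]
force: [0.7, 0.7, -0.8]
opening: 0.0204
```

```bash
python3 -m pendant '[{"claw":5,"linear":[0.5,0,0],"twist":0},{"claw":5,"linear":[0.5,0,0],"twist":0},{"claw":5,"linear":[0,0,0],"twist":0},{"claw":5,"linear":[0,0,0],"twist":0},{"claw":5,"linear":[0,0,0],"twist":0},{"claw":5,"linear":[0,0,0],"twist":0},{"claw":5,"linear":[0,0,0],"twist":0},{"claw":5,"linear":[0,0,0],"twist":0},{"claw":5,"linear":[0,0,0],"twist":0},{"claw":5,"linear":[0,0,0],"twist":0}]'
```

```text
clock: 12.62
tool_pos: [0.4591, 0.29, 0.0411]
orientation: [-105.6, 90.0, 53.5]
force: [0.6, -0.3, -1.0]
opening: 0.0208
```

Still no clear contact, so I'll take another millimetre.

```bash
python3 -m pendant '[{"claw":5,"linear":[0.4,0,0],"twist":0},{"claw":5,"linear":[0.3,0,0],"twist":0},{"claw":5,"linear":[0.3,0,0],"twist":0},{"claw":5,"linear":[0,0,0],"twist":0},{"claw":5,"linear":[0,0,0],"twist":0},{"claw":5,"linear":[0,0,0],"twist":0},{"claw":5,"linear":[0,0,0],"twist":0},{"claw":5,"linear":[0,0,0],"twist":0},{"claw":5,"linear":[0,0,0],"twist":0},{"claw":5,"linear":[0,0,0],"twist":0}]'; python3 -c "
from h import *
go()"
```

```text
clock: 13.45
tool_pos: [0.4593, 0.2899, 0.0409]
orientation: [-152.2, 90.0, 6.8]
force: [-2.5, -2.5, 8.8]
opening: 0.0206
clock 13.45 pos [0.4593 0.2899 0.0409] open 0.0206 F [-2.5 -2.5  8.8] j [ 53.  19. -29.   0. -41.  16.]
axes(cols)
 [[ 0.001 -0.357 -0.934]
 [ 0.    -0.934  0.357]
 [-1.    -0.    -0.001]]
```

The contact force is 8.8 N, so the pin is seated. I'll relax slightly, open slowly, and rise.

```bash
python3 -m pendant '[{"claw":5,"linear":[-0.5,0,0],"twist":0},{"claw":5,"linear":[0,0,0],"twist":0},{"claw":20,"linear":[0,0,0],"twist":0},{"claw":22,"linear":[0,0,0],"twist":0},{"claw":24,"linear":[0,0,0],"twist":0},{"claw":27,"linear":[0,0,0],"twist":0},{"claw":32,"linear":[0,0,0],"twist":0},{"claw":38,"linear":[0,0,0],"twist":0},{"claw":42,"linear":[0,0,0],"twist":0},{"claw":42,"linear":[0,0,0],"twist":0}]'
python3 -m pendant '[{"claw":42,"linear":[-5,0,0],"twist":0},{"claw":42,"linear":[-10,0,0],"twist":0},{"claw":42,"linear":[-12,0,0],"twist":0},{"claw":42,"linear":[-12,0,0],"twist":0},{"claw":42,"linear":[-12,0,0],"twist":0},{"claw":42,"linear":[-12,0,0],"twist":0},{"claw":42,"linear":[-12,0,0],"twist":0},{"claw":42,"linear":[-12,0,0],"twist":0},{"claw":42,"linear":[-10,0,0],"twist":0},{"claw":42,"linear":[0,0,0],"twist":0}]'
python3 -m pendant '[{"claw":42,"linear":[0,20,20],"twist":0},{"claw":42,"linear":[0,20,20],"twist":0},{"claw":42,"linear":[0,20,10],"twist":0},{"claw":42,"linear":[0,20,0],"twist":0},{"claw":42,"linear":[0,20,0],"twist":0},{"claw":42,"linear":[0,20,0],"twist":0},{"claw":42,"linear":[0,0,0],"twist":0},{"claw":42,"linear":[0,0,0],"twist":0},{"claw":42,"linear":[0,0,0],"twist":0},{"claw":42,"linear":[0,0,0],"twist":0}]'
python3 - <<'E'
from h import *
go()
b,sd=snapshot("side"); t,td=snapshot("top")
for n,d in(("side",sd),("top",td)):
    W=world(n,d); m=(np.hypot(W[...,0]-.459,W[...,1]-.29)<.03)&(W[...,2]>.045)&(W[...,2]<.08); print(n,m.sum(),W[m].mean(0),np.percentile(W[m][:,2],[50,95]))
B=cv2.resize(b[140:240,260:380],(480,400),interpolation=2); T=cv2.resize(t[180:280,130:230],(320,320),interpolation=2)
save("f",np.hstack([B,cv2.copyMakeBorder(T,0,80,0,0,0)]))
E
```

```text
clock: 14.28
tool_pos: [0.4591, 0.29, 0.0405]
orientation: [55.8, 90.0, -145.2]
force: [0.4, -0.2, 0.9]
opening: 0.0408
clock: 15.12
tool_pos: [0.4602, 0.2909, 0.1405]
orientation: [-114.5, 89.7, 44.6]
force: [-0.0, 1.5, 0.1]
opening: 0.042
clock: 15.95
tool_pos: [0.3699, 0.1964, 0.1376]
orientation: [-121.3, 90.0, 37.8]
force: [0.3, -0.5, -0.8]
opening: 0.042
clock 15.95 pos [0.3699 0.1964 0.1376] open 0.0420 F [ 0.3 -0.5 -0.8] j [ 55.   1. -37.   0. -52.  14.]
axes(cols)
 [[ 0.    -0.358 -0.934]
 [ 0.    -0.934  0.358]
 [-1.    -0.    -0.   ]]
side 54 [0.45556643 0.28578918 0.05187141] [0.05279357 0.05560402]<stdin>:5: RuntimeWarning: Mean of empty slice.
  ret = um.true_divide(
Traceback (most recent call last):
IndexError: index -1 is out of bounds for axis 0 with size 0
```

The top view is blocked by the arm. The side camera puts the pin's top at about 0.0556 m, against an expected 0.056 m. I'll look from the side.

Run:
```python
from h import *
b,d=snapshot("side"); save("f2",cv2.resize(b[130:240,250:380],(650,550),interpolation=2))
p,M,t=cam("side")
for q in((.459,.290,.008),(.459,.290,.056)):
    c=M@np.array(q)+t; u=p["fx"]*c[0]/c[2]+p["cx"]; v=p["fy"]*c[1]/c[2]+p["cy"]; print(q,(u-250)*5,(v-130)*5)
```

```text
(0.459, 0.29, 0.008) 332.1448953356864 217.44696251480605
(0.459, 0.29, 0.056) 332.2338104175438 136.52090899973174
```

View pics/f2.png

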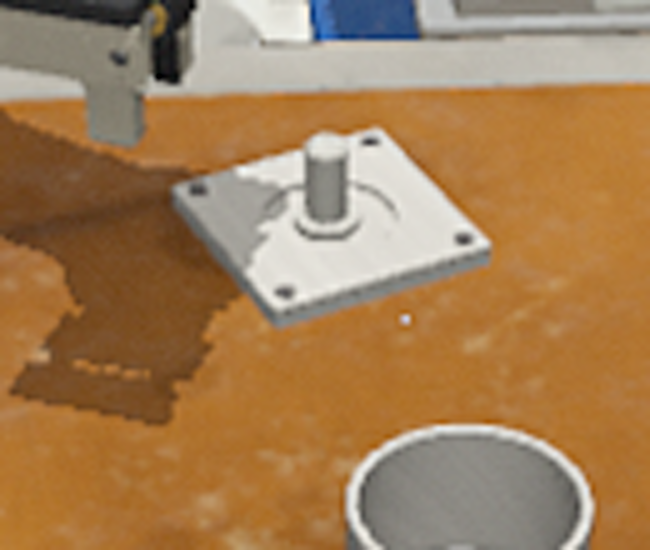

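The pin stands upright at column 327 (top about row 145, foot about row 222). It is inside the recess circle, which spans columns 268–398, so it is about 3 mm off centre. The gripper is clear, so I'm handing in.

```bash
python3 -c "
from plant import *
print(close_job(), get_obs()['clock'])"
```

```text
the job is handed in; nothing more can be done
the job is handed in; nothing more can be done
```

I gripped the pin in the middle pot and lifted its foot to about 0.117 m, clear of the 0.086 m rim. I then carried it round low and set it down in the plate's recess, opening only after about 9 N of contact force. I handed in at about 16 s; the hand-in gave no verdict.

**Last checks:**
- **Pin:** the last side picture shows it upright inside the recess circle, about 3 mm off centre. Its top measured 0.0556 m by depth, against 0.056 m expected for a seated pin.
- **Gripper:** open and about 13 cm away from the pin, with the force reading close to zero.
- **Nozzle:** I kept well away from its pot but did not check it again at the end.

**Checks that failed or disagreed:**
- **Top camera:** the last view of the pin was blocked by the arm, so only the side camera confirms where it ended up.
- **Finger opening:** it read 20.5 mm on the 22 mm shank, perhaps from soft pads; the pin did not slip.

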